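Find the fullest coin tin by the front door

ROBOT

A 7-joint arm with a two-finger parallel gripper is mounted at the origin on the work surface. World frame = base frame: x ahead of the robot, y to its left, z up, the work surface at z = 0. Lengths are in m, angles in rad, forces in N, time in s.
With the tool pointing down it reaches from about 0.4 to 0.9 m from the base axis. Payload 5.5 kg.
Tool frame: the origin (TCP) lies on the centre line of the jaws, within the pads' length; the fingertips stand manip.nose_length ahead of it and the grasp point (between the pads) lies 6 mm ahead of it (manip.nose_length is the distance from the TCP to the fingertips, in m); z points along the fingers, y is the line along which they close (so a half turn about z gives the same grasp; the last joint's range is limited). The gripper opens to 85 mm and grips with 20 to 120 N. Pads are 22 mm wide; open, the fingers measure 114 mm over their backs; the gripper's body (76 mm by 85 mm) begins 54 mm behind the grasp point. The pads swing forward as they close: fully open they stand 13 mm farther back than shut.
Start: joints at [-0.987, 0.501, -0.427, 1.55, 0.221, 1.138, -0.21], TCP at [0.205, 0.617, 0.256] pointing down, gripper open.
Joint ranges: [-2.88, 2.88], [-0.31, 2.03], [-1.54, 1.56], [0.2, 2.42], [-1.41, 4.55], [0.19, 2.02], [-2.57, 2.57]. Speed limits (rad/s): [2.57, 2.57, 3.14, 3.14, 3.14, 3.14, 3.14].

INTERFACE

Orientations are given as a rotation vector (axis times angle).
In Python, from workcell import manip, imaging, ticket, finder gives the robot as it stands.
- The arm moves only by the tool carry_out, never from a script. Its argument "deltas" is a list that holds one entry, the list of rows, each a list of 7 numbers: the shift along the tool's x, y, z in cm, then the turn, a rotation vector about the tool's x, y, z in rad, then the finger opening in cm, from 0 to 8.54. A call has exactly 8 rows; each row is the pose to reach, as a shift and turn from the pose commanded when the call began, along the tool's axes at that moment; what a row does not reach only later rows make up. A row lasts 1/12 s, in which the tool goes at most 41.7 mm and 7.16 degrees, less where a joint would pass 70% of its speed; a pose out of reach is approached as far as the arm can. A call with a gripper value outside its range is refused whole. The fingers move at their own pace and stop on an object; the grip force is fixed at half the most. Time passes only in rows, so rows that repeat a pose let the fingers close, or fill a call up. It gives the time, the measured TCP pose, the force, the opening and the grip force at its end, in the units of the state.
- manip.get_state(): the state, without advancing time (a new reading comes with each control period).
- imaging.read_camera(name): name is "scene" or "top"; returns (picture, depth): 400x640x3 uint8, red, green, blue; 400x640 float32, m along the optical axis (not along the pixel's ray), 0 where there is no reading.
- imaging.camera_model(name): a dict with "intrinsics" (3x3 intrinsics, pixels), "R" (3x3) and "t" (3): a world point X has camera coordinates R X + t. Camera axes: x right, y down, z forward; pixel columns grow to the right and rows downward; lengths in m; the calibration is good to about 2 mm. A picture is of the moment at which its call begins. camera_model takes no time and is no camera call.
- ticket.hand_in(): hands the job in; it is judged then, once.
Trained networks look in the newest picture that a camera, given by its name, has taken for a name from the list of things; names that differ only in an ending like _2 or _b are one class to them, and where a whole thing is asked for, a point or a joint stands for the part that bears it (a point fixed in the world has none). Each returns a list of dicts, best first, with "confidence" (0 to 1); they miss things now and then, are a little off and sometimes report something else, mostly with a low value. They report only what shows in the picture. A call takes as long as a camera call. They do not tell look-alikes from the thing itself.
- finder.search_frame(camera, name): "bbox" ([left, top, right, bottom] as shares, 0 to 1, of the picture: columns of its width, rows of its height, round what is visible of it).
- finder.cut_out(camera, name): "pixels" (400x640 bool, what is visible of it) and "bbox" ([left, top, right, bottom] as shares, 0 to 1, of the picture: columns of its width, rows of its height, round what is visible of it).
The state is a dict: "t": time; "joints": joint angles; "qd": joint speeds; "effort": joint torques, N m; "tcp_pos": TCP position; "orientation": TCP orientation; "ft_force": force on the tool from outside, world axes, zero at the start; "wrist_torque": the same for the moment, N m; "grip_width": opening from 0.0 (shut) to 1.0 (fully open); "gripper_force": force on a finger pad.
Only numpy, scipy, OpenCV 4.12 (cv2) and the standard library are available. Lean on these libraries where they do the work, as an engineer would, in place of code of your own. Each camera call takes 0.05 s, during which the arm holds its last target. There are 200 camera calls.

TASK

Three identical closed coin tins stand in a row on the wooden tray. One at a time, from the left tin to the right tin as seen from the robot, lift each about 10 cm off the tray to feel its weight and set it back upright where it stood before lifting the next; then hold the heaviest one up, upright and still, about 20 cm above the tray and finish while still holding it in the gripper (if that is the last one lifted, it can simply stay in the gripper), with the other two standing in their places. Leave the dish, the vase and the shoe brush alone.

Things in the scene. Friction and masses are not known exactly. Their poses are not given: they have to be found in the camera images.
- tray: fixed light wooden tray, 180 mm (its x) by 440 mm (its y), floor top 8 mm above the worktop, rim 8 mm wide and 18 mm high. Origin at the centre of its underside on the worktop, which is at z = 0; its y runs along the row of tins towards the left tin; turned at most 0.3 rad. The tins stand about 135 mm apart. It does not move
- tin_left: closed plain metal coin tin, the left one (largest y) of three that look identical: 60 mm in diameter, 82 mm high with its flat lid, which stays shut. Origin at the centre of its underside, z up. Weighs 0.2 to 0.65 kg with contents; the heaviest, any of the three, exceeds both others by over 0.12 kg. A roll of coins inside has 2.5 mm of play
- tin_middle: closed plain metal coin tin, the middle one of three that look identical: 60 mm in diameter, 82 mm high with its flat lid, which stays shut. Origin at the centre of its underside, z up. Weighs 0.2 to 0.65 kg with contents; the heaviest, any of the three, exceeds both others by over 0.12 kg. A roll of coins inside has 2.5 mm of play
- tin_right: closed plain metal coin tin, the right one (smallest y) of three that look identical: 60 mm in diameter, 82 mm high with its flat lid, which stays shut. Origin at the centre of its underside, z up. Weighs 0.2 to 0.65 kg with contents; the heaviest, any of the three, exceeds both others by over 0.12 kg. A roll of coins inside has 2.5 mm of play
- dish: loose white ceramic bowl, 110 mm wide and 40 mm high, left of the tray. Origin at the centre of its underside. A bystander
- vase: loose white vase, 72 mm wide and 140 mm high, with dried stems up to 235 mm, right of the tray. Origin at the centre of its underside. A bystander
- shoe_brush: loose wooden shoe brush, 50 by 160 mm (long along its y) and 42 mm high, beyond the tray. Origin at the centre of its underside. A bystander
Mind the look-alikes: they are no part of the job. What is shaped like the tin_right but purple is not meant. Leave any purple look-alike of the tin_middle alone.

How it is judged:
On the way, in this order (a step that is already met when the one before it is completed fails the run):
1. the left tin is lifted clear of the tray in the gripper while the other two stand in their places (height (world z) of tin_left above 0.035 m and contact force between the fingers and tin_left above 1 N and contact force between tray and tin_left below 0.05 N and height (world z) of each of tin_middle, tin_right below 0.014 m and distance of each of tin_middle, tin_right from where it was at the start of the episode below 0.03 m and angle between each of tin_middle, tin_right's own z axis and vertical below 0.15 rad and contact force between tray and tin_middle above 0.5 N and contact force between tray and tin_right above 0.5 N), for 0.3 s.
2. the middle tin is lifted clear of the tray in the gripper while the other two stand in their places (height (world z) of tin_middle above 0.035 m and contact force between the fingers and tin_middle above 1 N and contact force between tray and tin_middle below 0.05 N and height (world z) of each of tin_left, tin_right below 0.014 m and distance of each of tin_left, tin_right from where it was at the start of the episode below 0.03 m and angle between each of tin_left, tin_right's own z axis and vertical below 0.15 rad and contact force between tray and tin_left above 0.5 N and contact force between tray and tin_right above 0.5 N), for 0.3 s.
3. the right tin is lifted clear of the tray in the gripper while the other two stand in their places (height (world z) of tin_right above 0.035 m and contact force between the fingers and tin_right above 1 N and contact force between tray and tin_right below 0.05 N and height (world z) of each of tin_left, tin_middle below 0.014 m and distance of each of tin_left, tin_middle from where it was at the start of the episode below 0.03 m and angle between each of tin_left, tin_middle's own z axis and vertical below 0.15 rad and contact force between tray and tin_left above 0.5 N and contact force between tray and tin_middle above 0.5 N), for 0.3 s.
At the end, for the whole second after the job is handed in: The heaviest tin is held still and within 0.3 rad of upright by the gripper alone, its underside over 150 mm above the worktop; the other two (each pressing on the tray with under 4.6 N) stand upright on the tray, untouched, within 30 mm of where they started (((height (world z) of tin_left above 0.15 m and angle between tin_left's own z axis and vertical below 0.3 rad and linear speed of tin_left below 0.05 m/s and contact force between the fingers and tin_left above 1 N and contact force between tray and tin_left below 0.05 N and height (world z) of each of tin_middle, tin_right below 0.014 m and distance of each of tin_middle, tin_right from where it was at the start of the episode below 0.03 m and angle between each of tin_middle, tin_right's own z axis and vertical below 0.15 rad and contact force between tray and tin_middle between 0.5 and 4.6 N and contact force between each of tin_left, the fingers and tin_middle below 0.05 N and linear speed of each of tin_middle, tin_right below 0.03 m/s and contact force between tray and tin_right between 0.5 and 4.6 N and contact force between each of tin_left, the fingers and tin_right below 0.05 N) or (height (world z) of tin_middle above 0.15 m and angle between tin_middle's own z axis and vertical below 0.3 rad and linear speed of tin_middle below 0.05 m/s and contact force between the fingers and tin_middle above 1 N and contact force between tray and tin_middle below 0.05 N and height (world z) of each of tin_left, tin_right below 0.014 m and distance of each of tin_left, tin_right from where it was at the start of the episode below 0.03 m and angle between each of tin_left, tin_right's own z axis and vertical below 0.15 rad and contact force between tray and tin_left between 0.5 and 4.6 N and contact force between each of tin_middle, the fingers and tin_left below 0.05 N and linear speed of each of tin_left, tin_right below 0.03 m/s and contact force between tray and tin_right between 0.5 and 4.6 N and contact force between each of tin_middle, the fingers and tin_right below 0.05 N) or (height (world z) of tin_right above 0.15 m and angle between tin_right's own z axis and vertical below 0.3 rad and linear speed of tin_right below 0.05 m/s and contact force between the fingers and tin_right above 1 N and contact force between tray and tin_right below 0.05 N and height (world z) of each of tin_left, tin_middle below 0.014 m and distance of each of tin_left, tin_middle from where it was at the start of the episode below 0.03 m and angle between each of tin_left, tin_middle's own z axis and vertical below 0.15 rad and contact force between tray and tin_left between 0.5 and 4.6 N and contact force between each of tin_right, the fingers and tin_left below 0.05 N and linear speed of each of tin_left, tin_middle below 0.03 m/s and contact force between tray and tin_middle between 0.5 and 4.6 N and contact force between each of tin_right, the fingers and tin_middle below 0.05 N))); the arm keeps its last pose, push and grip.
It fails at once if a bystander (dish, vase or shoe brush) is moved more than 20 mm or knocked over (distance of any of dish, vase, shoe_brush from where it was at the start of the episode above 0.02 m or angle between any of dish, vase, shoe_brush's own z axis and vertical above 0.3 rad).
It fails at once if a tin is tipped over (angle between any of tin_left, tin_middle, tin_right's own z axis and vertical above 0.8 rad).
It also fails if it takes over 72 s, if anything falls off the work surface, if the arm or the gripper's body presses on something with over 40 N, if the wrist force passes 120 N, or if a joint passes its speed limit or range.

## Working session

There is one attempt and no reset: what is moved stays moved. The work goes in short steps, Python scripts to look and compute and a tool call to move; the robot and the scene stay as the last step left them, time stands still between calls to the robot, and variables do not carry over. Pictures are saved under pics/ and viewed, at most 10 in all, crops included, and the job is handed in when it is done.

Besides the shell and the picture viewer there is one more tool, called after "Request:" by a JSON object that holds its "method" and its "body". carry_out: Moves the arm, as the interface text tells. Its arguments: {"type":"object","properties":{"deltas":{"type":"array","items":{"type":"array","items":{"type":"array","items":{"type":"number"}}}}},"required":["deltas"]}

```bash
mkdir -p pics; python3 - <<'E'
from workcell import manip, imaging, finder
import cv2,numpy as np
s=manip.get_state();print({k:np.round(v,3) for k,v in s.items()},manip.nose_length)
for c in("top","scene"):
    p,d=imaging.read_camera(c);cv2.imwrite(f"pics/{c}0.png",p[:,:,::-1]);np.savez(f"{c}0.npz",p=p,d=d)
    m=imaging.camera_model(c);K,R,t=m["intrinsics"],m["R"],m["t"]
    print(c,"cam at",np.round(-R.T@t,3))
    for n in("tin_left","tray","dish","vase","shoe_brush"):
        for r in finder.cut_out(c,n)[:6]:
            v,u=np.nonzero(r["pixels"]&(d>0));
            if len(u)<5: continue
            z=d[v,u];X=(np.linalg.solve(K,np.stack([u*z,v*z,z]))-t[:,None]).T@R
            h=X[:,2];top=X[h>np.percentile(h,90)-.006]
            print(n,round(r["confidence"],2),"px",int(u.mean()),int(v.mean()),"zmax",np.round(np.percentile(h,95),3),"topc",np.round((top.min(0)+top.max(0))/2,3),"ext",np.round(np.ptp(top,0),3),"col",p[v,u].mean(0).astype(int))
E
```

```text
{'t': np.float64(0.0), 'joints': array([-0.987,  0.502, -0.427,  1.551,  0.221,  1.138, -0.21 ]), 'qd': array([ 0.002, -0.001,  0.   , -0.001, -0.001,  0.001,  0.001]), 'effort': array([ 1.0000e-03, -5.6952e+01, -5.8160e+00, -2.8095e+01,  1.1000e-02,
        1.2000e-02, -0.0000e+00]), 'tcp_pos': array([0.205, 0.616, 0.255]), 'orientation': array([-5.020e-01, -3.101e+00,  3.000e-03]), 'ft_force': array([-0.919,  0.519,  0.142]), 'wrist_torque': array([ 0.037, -0.022,  0.05 ]), 'gripper_force': np.float64(0.0), 'grip_width': np.float64(1.0)} 0.025
top cam at [ 0.377 -0.035  1.445]
tin_left 0.74 px 262 210 zmax 0.095 topc [0.524 0.162 0.094] ext [0.056 0.056 0.011] col [235 226 220]
tray 0.59 px 307 203 zmax 0.019 topc [0.553 0.022 0.053] ext [0.237 0.457 0.085] col [247 203 123]
dish 0.88 px 180 197 zmax 0.041 topc [0.564 0.429 0.04 ] ext [0.108 0.107 0.013] col [235 226 204]
vase 0.85 px 448 196 zmax 0.231 topc [ 0.57  -0.411  0.217] ext [0.061 0.057 0.044] col [168 149 126]
vase 0.29 px 349 194 zmax 0.095 topc [ 0.577 -0.11   0.094] ext [0.057 0.059 0.011] col [238 226 218]
shoe_brush 0.75 px 299 136 zmax 0.047 topc [0.772 0.052 0.045] ext [0.056 0.157 0.012] col [136  78  45]
scene cam at [ 1.646 -0.045  0.889]
tin_left 0.72 px 383 195 zmax 0.091 topc [0.528 0.16  0.089] ext [0.062 0.057 0.01 ] col [179 168 161]
tin_left 0.23 px 336 203 zmax 0.091 topc [0.565 0.022 0.089] ext [0.063 0.059 0.009] col [182 172 166]
tray 0.73 px 336 216 zmax 0.018 topc [0.588 0.02  0.049] ext [0.299 0.457 0.077] col [221 193 137]
dish 0.89 px 476 207 zmax 0.04 topc [0.565 0.427 0.038] ext [0.113 0.107 0.01 ] col [221 218 203]
vase 0.85 px 177 198 zmax 0.193 topc [ 0.573 -0.415  0.192] ext [0.059 0.058 0.086] col [160 150 131]
shoe_brush 0.83 px 351 264 zmax 0.043 topc [0.782 0.05  0.042] ext [0.053 0.156 0.01 ] col [114  77  57]
```

```bash
python3 - <<'E'
import cv2
p=cv2.imread("pics/top0.png");cv2.imwrite("pics/top0c.png",cv2.resize(p[100:290,140:500],None,fx=2.2,fy=2.2))
E
```

```text
(no output)
```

View pics/top0c.png

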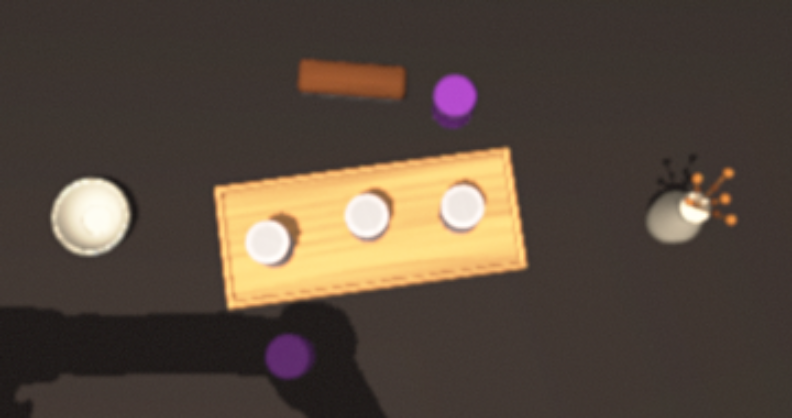

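View pics/scene0.png

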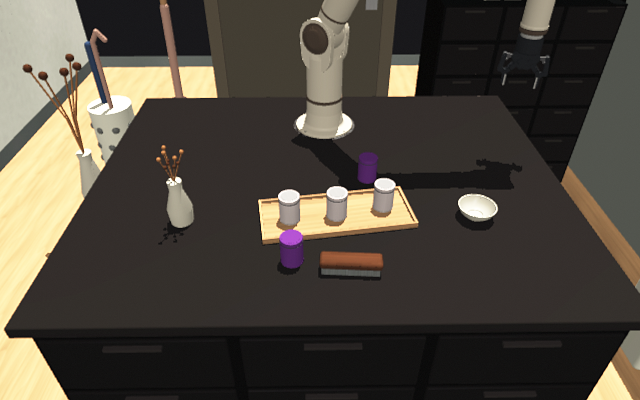

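The three pale tins on the tray, at top px (262,210), (307,198) and (350,194), fit the description. The two purple look-alikes, at (347,143) and (271,262), stand off the tray and don't match. The crop confirms the colours.

```bash
cat > h.py <<'E'
import numpy as np, sys
from scipy.spatial.transform import Rotation as Ro
from workcell import manip, imaging
def tins(c="top",zl=(.07,.12)):
    p,d=imaging.read_camera(c);m=imaging.camera_model(c);K,R,t=m["intrinsics"],m["R"],m["t"]
    v,u=np.nonzero(d>0);z=d[v,u];X=(np.linalg.solve(K,np.stack([u*z,v*z,z]))-t[:,None]).T@R
    return X,p[v,u].astype(int)
def rel(*P):
    s=manip.get_state();r=Ro.from_rotvec(s["orientation"])
    print("tcp",np.round(s["tcp_pos"],4),"F",np.round(s["ft_force"],2),"t",s["t"],"rpy",np.round(s["orientation"],3))
    for p in P: print(np.round(r.inv().apply(np.array(p)-s["tcp_pos"])*100,2))
E
python3 - <<'E'
from h import *
for c in("top","scene"):
    X,col=tins(c)
    for g in((.526,.161),(.565,.022),(.577,-.110),(.37,.13),(.72,-.1)):
        k=(np.hypot(X[:,0]-g[0],X[:,1]-g[1])<.06)&(X[:,2]>.083)&(X[:,2]<.11)
        if k.sum()<5: continue
        Y=X[k];print(c,g,k.sum(),"mid",np.round((Y.min(0)+Y.max(0))/2,4),"mean",np.round(Y.mean(0),4),np.round(np.ptp(Y,0),3))
rel((.526,.161,.17),(.526,.161,.06))
E
```

```text
top (0.526, 0.161) 295 mid [0.5224 0.1621 0.091 ] mean [0.5227 0.1623 0.0905] [0.059 0.056 0.016]
top (0.565, 0.022) 290 mid [0.5617 0.024  0.0921] mean [0.5617 0.0237 0.0905] [0.059 0.056 0.018]
top (0.577, -0.11) 290 mid [ 0.5759 -0.1103  0.0909] mean [ 0.5757 -0.1107  0.0905] [0.059 0.059 0.015]
top (0.37, 0.13) 138 mid [0.3642 0.1305 0.0871] mean [0.365  0.1306 0.085 ] [0.057 0.055 0.008]
top (0.72, -0.1) 96 mid [ 0.7379 -0.1007  0.088 ] mean [ 0.7361 -0.1003  0.0852] [0.055 0.054 0.01 ]
scene (0.526, 0.161) 225 mid [0.5266 0.1595 0.0889] mean [0.5302 0.1597 0.0893] [0.061 0.058 0.012]
scene (0.565, 0.022) 246 mid [0.5664 0.0218 0.0886] mean [0.569  0.0214 0.0892] [0.06  0.059 0.011]
scene (0.577, -0.11) 250 mid [ 0.5779 -0.1124  0.0889] mean [ 0.5822 -0.1127  0.0892] [0.065 0.058 0.011]
scene (0.37, 0.13) 32 mid [0.3709 0.1257 0.0846] mean [0.3692 0.126  0.0842] [0.049 0.048 0.003]
scene (0.72, -0.1) 51 mid [ 0.7431 -0.1016  0.0854] mean [ 0.7435 -0.1005  0.0839] [0.052 0.048 0.005]
tcp [0.2049 0.6169 0.2564] F [ 0.01  0.11 -0.08] t 0.7 rpy [-0.502 -3.101 -0.   ]
[-44.84 -33.14   8.63]
[-44.84 -33.14  19.63]
```

Request:
{"method": "carry_out", "body": {"deltas": [[[-2,-1.5,0,0,0,0,8.54],[-5,-3.7,0,0,0,0,8.54],[-8,-5.9,0,0,0,0,8.54],[-11,-8.1,0,0,0,0,8.54],[-14,-10.3,0,0,0,0,8.54],[-17,-12.6,0,0,0,0,8.54],[-20,-14.8,0,0,0,0,8.54],[-23,-17,0,0,0,0,8.54]]]}}

```text
t: 1.37
tcp_pos: [0.3704, 0.3814, 0.2566]
orientation: [0.502, 3.101, 0.001]
ft_force: [0.5, 1.1, -0.3]
grip_width: 1.001
gripper_force: 0.0
```

```bash
python3 -c "
from h import *
rel((.5245,.161,.17),(.5245,.161,.061))"
```

```text
tcp [0.3704 0.3814 0.2566] F [ 0.46  1.09 -0.31] t 1.3667 rpy [5.020e-01 3.101e+00 1.000e-03]
[-21.57 -16.06   8.66]
[-21.56 -16.07  19.56]
```

Request:
{"method": "carry_out", "body": {"deltas": [[[-3,-2.2,0,0,0,0,8.54],[-6,-4.5,0.5,0,0,0,8.54],[-9.2,-6.9,1.5,0,0,0,8.54],[-12.4,-9.2,3,0,0,0,8.54],[-15.5,-11.5,5,0,0,0,8.54],[-18.5,-13.8,7,0,0,0,8.54],[-21,-15.6,8.4,0,0,0,8.54],[-21.6,-16.1,8.6,0,0,0,8.54]]]}}

```text
t: 2.03
tcp_pos: [0.5256, 0.1547, 0.1675]
orientation: [-0.514, -3.098, 0.007]
ft_force: [0.8, -1.8, -0.2]
grip_width: 1.005
gripper_force: 0.0
```

```bash
python3 - <<'E'
from h import *
import cv2
rel((.5245,.161,.17),(.5245,.161,.061))
for c,r in (("top",(120,280,200,400)),("scene",(130,250,250,450))):
    p,d=imaging.read_camera(c);q=cv2.resize(p[r[0]:r[1],r[2]:r[3],::-1],None,fx=3,fy=3,interpolation=cv2.INTER_CUBIC);cv2.imwrite(f"pics/{c}1.png",q)
E
```

```text
tcp [0.5256 0.1547 0.1675] F [ 0.81 -1.79 -0.19] t 2.0333 rpy [-0.514 -3.098  0.007]
[ 0.31  0.56 -0.25]
[ 0.3   0.62 10.65]
```

View pics/scene1.png

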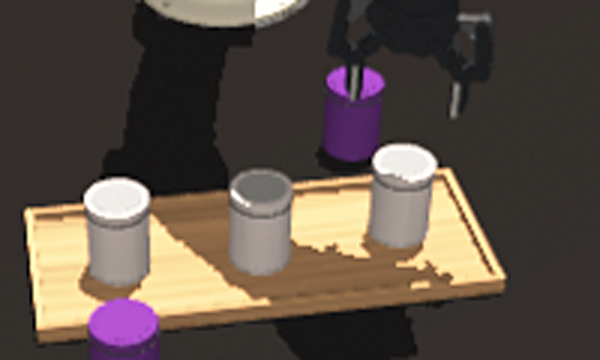

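The crop shows the open fingers at (352,80) and (455,95), straddling the left tin's lid at (404,163). I'll check that the arm has settled before descending.

```bash
python3 -c "
from h import *
rel((.5245,.161,.17),(.5245,.161,.061))"
```

```text
tcp [0.5245 0.1592 0.1693] F [0.12 0.96 0.57] t 2.1333 rpy [-5.100e-01 -3.099e+00  2.000e-03]
[ 0.05  0.17 -0.07]
[ 0.04  0.19 10.83]
```

Request:
{"method": "carry_out", "body": {"deltas": [[[0,0,1,0,0,0,8.54],[0,0,2.8,0,0,0,8.54],[0,0,4.8,0,0,0,8.54],[0,0,6.8,0,0,0,8.54],[0,0,8.6,0,0,0,8.54],[0,0,10,0,0,0,8.54],[0,0,10.8,0,0,0,8.54],[0,0,10.9,0,0,0,8.54]]]}}

```text
t: 2.8
tcp_pos: [0.522, 0.1641, 0.06]
orientation: [-0.496, -3.1, -0.0]
ft_force: [0.0, -0.4, -0.7]
grip_width: 1.0
gripper_force: 0.0
```

Request:
{"method": "carry_out", "body": {"deltas": [[[0,0,0,0,0,0,7.5],[0,0,0,0,0,0,6.8],[0,0,0,0,0,0,6.4],[0,0,0,0,0,0,6.2],[0,0,0,0,0,0,6.0],[0,0,0,0,0,0,5],[0,0,0,0,0,0,4],[0,0,0,0,0,0,4]]]}}

```text
t: 3.47
tcp_pos: [0.5245, 0.1617, 0.0623]
orientation: [0.503, 3.1, 0.0]
ft_force: [-1.5, -1.8, 5.6]
grip_width: 0.676
gripper_force: 64.5
```

```bash
python3 -c "
from h import *
rel();s=manip.get_state();print(s['grip_width'],s['gripper_force'])"
```

```text
tcp [0.5245 0.1617 0.0623] F [-1.47 -1.79  5.58] t 3.4667 rpy [0.503 3.1   0.   ]
0.6764812649339088 64.54025924668159
```

Request:
{"method": "carry_out", "body": {"deltas": [[[0,0,-0.5,0,0,0,4],[0,0,-1.7,0,0,0,4],[0,0,-3.4,0,0,0,4],[0,0,-5.4,0,0,0,4],[0,0,-7.4,0,0,0,4],[0,0,-9,0,0,0,4],[0,0,-9.8,0,0,0,4],[0,0,-10,0,0,0,4]]]}}

```text
t: 4.13
tcp_pos: [0.5248, 0.1626, 0.1635]
orientation: [0.501, 3.098, 0.003]
ft_force: [0.4, 0.7, -2.3]
grip_width: 0.677
gripper_force: 64.1
```

Request:
{"method": "carry_out", "body": {"deltas": [[[0,0,0,0,0,0,4],[0,0,0,0,0,0,4],[0,0,0,0,0,0,4],[0,0,0,0,0,0,4],[0,0,0,0,0,0,4],[0,0,0,0,0,0,4],[0,0,0,0,0,0,4],[0,0,0,0,0,0,4]]]}}

```text
t: 4.8
tcp_pos: [0.5237, 0.1621, 0.1611]
orientation: [-0.502, -3.101, 0.0]
ft_force: [0.2, -0.3, -3.3]
grip_width: 0.679
gripper_force: 64.1
```

```bash
python3 -c "
from h import *
for i in range(6):
    rel(); s=manip.get_state(); print(np.round(s['effort'],2)); imaging.read_camera('top')
X,c=tins('scene')
k=(np.hypot(X[:,0]-.5245,X[:,1]-.161)<.04)&(X[:,2]>.05);print(k.sum(),np.round(np.percentile(X[k,2],[1,5,50]),3))
rel()"
```

```text
tcp [0.5237 0.1621 0.1611] F [ 0.17 -0.26 -3.31] t 4.8 rpy [-0.502 -3.101  0.   ]
[-0.000e+00 -5.050e+01 -2.270e+00 -2.459e+01  1.000e-02  1.000e-02
 -0.000e+00]
tcp [0.5238 0.1621 0.1612] F [-0.04  0.73 -3.36] t 4.85 rpy [-0.502 -3.101  0.   ]
[-0.00e+00 -5.05e+01 -2.27e+00 -2.46e+01  1.00e-02  1.00e-02 -0.00e+00]
tcp [0.5238 0.1621 0.1613] F [ 0.28 -0.23 -2.53] t 4.9 rpy [-0.502 -3.101 -0.   ]
[-0.000e+00 -5.051e+01 -2.270e+00 -2.461e+01  1.000e-02  1.000e-02
 -0.000e+00]
tcp [0.5238 0.1621 0.1613] F [ 0.    0.53 -1.84] t 4.95 rpy [-0.502 -3.101 -0.   ]
[-0.000e+00 -5.052e+01 -2.270e+00 -2.462e+01  1.000e-02  1.000e-02
 -0.000e+00]
tcp [0.5238 0.1621 0.1613] F [ 0.28  0.75 -4.39] t 5.0 rpy [-0.502 -3.101 -0.   ]
[-0.000e+00 -5.053e+01 -2.270e+00 -2.463e+01  1.000e-02  1.000e-02
 -0.000e+00]
tcp [0.5238 0.1621 0.1613] F [ 0.73  0.74 -2.79] t 5.05 rpy [0.502 3.101 0.   ]
[-0.000e+00 -5.054e+01 -2.270e+00 -2.463e+01  1.000e-02  0.000e+00
 -0.000e+00]
3997 [0.114 0.139 0.357]
tcp [0.5238 0.1621 0.1613] F [-0.96 -0.83 -3.17] t 5.15 rpy [0.502 3.101 0.   ]
```

Left tin: about 3 N, so roughly 0.31 kg. Setting it back.

Request:
{"method": "carry_out", "body": {"deltas": [[[0,0,0.6,0,0,0,4],[0,0,2,0,0,0,4],[0,0,4,0,0,0,4],[0,0,6,0,0,0,4],[0,0,7.8,0,0,0,4],[0,0,9,0,0,0,4],[0,0,9.6,0,0,0,4],[0,0,9.9,0,0,0,4]]]}}

```text
t: 5.82
tcp_pos: [0.5227, 0.1618, 0.0622]
orientation: [-0.501, -3.099, 0.003]
ft_force: [-12.1, -4.0, 31.7]
grip_width: 0.679
gripper_force: 66.8
```

Request:
{"method": "carry_out", "body": {"deltas": [[[0,0,0,0,0,0,4],[0,0,0,0,0,0,4],[0,0,0,0,0,0,5.9],[0,0,0,0,0,0,6.4],[0,0,0,0,0,0,7.2],[0,0,0,0,0,0,8.54],[0,0,0,0,0,0,8.54],[0,0,0,0,0,0,8.54]]]}}

```text
t: 6.48
tcp_pos: [0.524, 0.1622, 0.0625]
orientation: [0.502, 3.101, 0.0]
ft_force: [0.5, 0.2, -0.1]
grip_width: 1.002
gripper_force: 0.0
```

```bash
python3 -c "
from h import *
rel((.5245,.161,.17),(.564,.023,.17))"
```

```text
tcp [0.524  0.1622 0.0625] F [ 0.55  0.19 -0.11] t 6.4833 rpy [0.502 3.101 0.   ]
[ -0.09  -0.1  -10.75]
[ -8.18 -11.95 -10.75]
```

Request:
{"method": "carry_out", "body": {"deltas": [[[0,0,-0.6,0,0,0,8.54],[0,0,-2.2,0,0,0,8.54],[0,0,-4.4,0,0,0,8.54],[0,0,-6.8,0,0,0,8.54],[0,0,-9,0,0,0,8.54],[0,0,-10.6,0,0,0,8.54],[0,0,-11,0,0,0,8.54],[0,0,-11,0,0,0,8.54]]]}}

```text
t: 7.15
tcp_pos: [0.5249, 0.1624, 0.1739]
orientation: [0.501, 3.098, 0.002]
ft_force: [-0.2, 0.4, -0.2]
grip_width: 1.002
gripper_force: 0.0
```

Request:
{"method": "carry_out", "body": {"deltas": [[[-0.8,-1.1,0,0,0,0,8.54],[-2.2,-3.2,0,0,0,0,8.54],[-4,-5.8,0,0,0,0,8.54],[-5.8,-8.4,0,0,0,0,8.54],[-7.2,-10.5,0,0,0,0,8.54],[-8,-11.6,0,0,0,0,8.54],[-8.2,-11.9,0,0,0,0,8.54],[-8.2,-11.9,0,0,0,0,8.54]]]}}

```text
t: 7.82
tcp_pos: [0.5634, 0.022, 0.1709]
orientation: [-0.505, -3.098, 0.001]
ft_force: [0.9, 0.7, 0.0]
grip_width: 0.998
gripper_force: 0.0
```

```bash
python3 - <<'E'
from h import *
for c in("top","scene"):
    X,col=tins(c)
    for g in((.526,.161),(.577,-.110)):
        k=(np.hypot(X[:,0]-g[0],X[:,1]-g[1])<.05)&(X[:,2]>.083)&(X[:,2]<.11)
        if k.sum()<5: continue
        Y=X[k];print(c,g,k.sum(),"mid",np.round((Y.min(0)+Y.max(0))/2,4),np.round(np.ptp(Y,0),3))
rel((.564,.023,.0615))
E
```

```text
top (0.526, 0.161) 292 mid [0.5239 0.1633 0.091 ] [0.057 0.058 0.015]
top (0.577, -0.11) 287 mid [ 0.5759 -0.1105  0.0919] [0.059 0.059 0.017]
scene (0.526, 0.161) 227 mid [0.5258 0.1609 0.0884] [0.063 0.059 0.011]
scene (0.577, -0.11) 251 mid [ 0.5789 -0.1124  0.0891] [0.067 0.058 0.012]
tcp [0.5633 0.0249 0.1714] F [0.33 1.25 0.27] t 7.9167 rpy [-4.99e-01 -3.10e+00 -1.00e-03]
[-0.15 -0.16 10.99]
```

Left tin is upright and about 1 mm off its start. Next, the middle tin.

Request:
{"method": "carry_out", "body": {"deltas": [[[0,0,1,0,0,0,8.54],[0,0,2.8,0,0,0,8.54],[0,0,4.8,0,0,0,8.54],[0,0,6.8,0,0,0,8.54],[0,0,8.6,0,0,0,8.54],[0,0,10,0,0,0,8.54],[0,0,10.8,0,0,0,8.54],[0,0,11,0,0,0,8.54]]]}}

```text
t: 8.58
tcp_pos: [0.5624, 0.0247, 0.0602]
orientation: [-0.498, -3.098, 0.0]
ft_force: [-1.1, 0.1, -0.9]
grip_width: 0.997
gripper_force: 0.0
```

Request:
{"method": "carry_out", "body": {"deltas": [[[0,0,0,0,0,0,7.5],[0,0,0,0,0,0,6.8],[0,0,0,0,0,0,6.4],[0,0,0,0,0,0,6.2],[0,0,0,0,0,0,6.0],[0,0,0,0,0,0,5],[0,0,0,0,0,0,4],[0,0,0,0,0,0,4]]]}}

```text
t: 9.25
tcp_pos: [0.5648, 0.0229, 0.0637]
orientation: [0.503, 3.1, -0.0]
ft_force: [-1.6, -0.9, 7.4]
grip_width: 0.699
gripper_force: 63.0
```

Request:
{"method": "carry_out", "body": {"deltas": [[[0,0,-0.5,0,0,0,4],[0,0,-1.7,0,0,0,4],[0,0,-3.4,0,0,0,4],[0,0,-5.4,0,0,0,4],[0,0,-7.4,0,0,0,4],[0,0,-9,0,0,0,4],[0,0,-9.8,0,0,0,4],[0,0,-10,0,0,0,4]]]}}

```text
t: 9.92
tcp_pos: [0.5653, 0.0235, 0.1646]
orientation: [0.501, 3.098, 0.001]
ft_force: [0.0, -0.3, -3.1]
grip_width: 0.701
gripper_force: 65.3
```

Request:
{"method": "carry_out", "body": {"deltas": [[[0,0,0,0,0,0,4],[0,0,0,0,0,0,4],[0,0,0,0,0,0,4],[0,0,0,0,0,0,4],[0,0,0,0,0,0,4],[0,0,0,0,0,0,4],[0,0,0,0,0,0,4],[0,0,0,0,0,0,4]]]}}

```text
t: 10.58
tcp_pos: [0.564, 0.0233, 0.1621]
orientation: [-0.502, -3.101, 0.0]
ft_force: [-0.2, 0.5, -2.7]
grip_width: 0.699
gripper_force: 65.3
```

```bash
python3 -c "
from h import *
F=[]
for i in range(12): F.append(manip.get_state()['ft_force'][2]); imaging.read_camera('top')
print(np.mean(F),np.std(F));rel()"
```

```text
-3.075673361727274 0.5368146329971258
tcp [0.5641 0.0233 0.1623] F [-0.25 -0.6  -2.82] t 11.1833 rpy [-0.502 -3.101 -0.   ]
```

Middle tin: about 3.1 N, close to the left one. Setting it back with a slower final approach.

Request:
{"method": "carry_out", "body": {"deltas": [[[0,0,0.8,0,0,0,4],[0,0,2.8,0,0,0,4],[0,0,5,0,0,0,4],[0,0,7,0,0,0,4],[0,0,8.4,0,0,0,4],[0,0,9.1,0,0,0,4],[0,0,9.5,0,0,0,4],[0,0,9.7,0,0,0,4]]]}}

```text
t: 11.85
tcp_pos: [0.564, 0.0234, 0.0647]
orientation: [-0.502, -3.101, 0.0]
ft_force: [0.3, -0.0, -2.2]
grip_width: 0.697
gripper_force: 65.3
```

Request:
{"method": "carry_out", "body": {"deltas": [[[0,0,0.1,0,0,0,4],[0,0,0.2,0,0,0,4],[0,0,0.2,0,0,0,5.9],[0,0,0.2,0,0,0,6.4],[0,0,0.2,0,0,0,7.2],[0,0,0.2,0,0,0,8.54],[0,0,0.2,0,0,0,8.54],[0,0,0.2,0,0,0,8.54]]]}}

```text
t: 12.52
tcp_pos: [0.5644, 0.0234, 0.0637]
orientation: [0.502, 3.101, 0.0]
ft_force: [0.1, -0.3, 0.3]
grip_width: 1.003
gripper_force: 0.0
```

Request:
{"method": "carry_out", "body": {"deltas": [[[0,0,-0.6,0,0,0,8.54],[0,0,-2.2,0,0,0,8.54],[0,0,-4.4,0,0,0,8.54],[0,0,-6.8,0,0,0,8.54],[0,0,-9,0,0,0,8.54],[0,0,-10.6,0,0,0,8.54],[0,0,-11,0,0,0,8.54],[0,0,-11,0,0,0,8.54]]]}}

```text
t: 13.18
tcp_pos: [0.5652, 0.0234, 0.175]
orientation: [0.501, 3.098, 0.001]
ft_force: [-0.7, -0.2, 0.0]
grip_width: 0.998
gripper_force: 0.0
```

```bash
python3 -c "
from h import *
imaging.read_camera('top');imaging.read_camera('top')
rel((.564,.023,.17),(.577,-.111,.17))"
```

```text
tcp [0.5635 0.0233 0.1726] F [-0.96  0.07  0.93] t 13.2833 rpy [-0.502 -3.1    0.   ]
[-0.05 -0.01  0.26]
[ -5.51 -12.32   0.26]
```

Request:
{"method": "carry_out", "body": {"deltas": [[[-0.5,-1.1,0,0,0,0,8.54],[-1.5,-3.3,0,0,0,0,8.54],[-2.7,-6,0,0,0,0,8.54],[-3.9,-8.7,0,0,0,0,8.54],[-4.9,-10.9,0,0,0,0,8.54],[-5.4,-12,0,0,0,0,8.54],[-5.5,-12.3,0,0,0,0,8.54],[-5.5,-12.3,0,0,0,0,8.54]]]}}

```text
t: 13.95
tcp_pos: [0.5768, -0.1115, 0.1723]
orientation: [-0.504, -3.099, -0.0]
ft_force: [-0.2, 0.1, -0.9]
grip_width: 0.997
gripper_force: 0.0
```

```bash
python3 - <<'E'
from h import *
for c in("top","scene"):
    X,col=tins(c)
    for g in((.526,.161),(.564,.023)):
        k=(np.hypot(X[:,0]-g[0],X[:,1]-g[1])<.05)&(X[:,2]>.083)&(X[:,2]<.11)
        if k.sum()<5: continue
        Y=X[k];print(c,g,k.sum(),"mid",np.round((Y.min(0)+Y.max(0))/2,4),np.round(np.ptp(Y,0),3))
rel((.577,-.111,.0615))
E
```

```text
top (0.526, 0.161) 294 mid [0.5238 0.1636 0.0909] [0.057 0.059 0.015]
top (0.564, 0.023) 290 mid [0.5615 0.0242 0.0904] [0.058 0.056 0.015]
scene (0.526, 0.161) 226 mid [0.5269 0.1607 0.089 ] [0.062 0.059 0.011]
scene (0.564, 0.023) 247 mid [0.5664 0.0233 0.0892] [0.062 0.057 0.012]
tcp [ 0.5773 -0.1087  0.1727] F [0.38 0.56 0.21] t 14.05 rpy [-4.980e-01 -3.101e+00 -2.000e-03]
[-0.06 -0.24 11.12]
```

Both tins are standing in their places. Next, the right tin.

Request:
{"method": "carry_out", "body": {"deltas": [[[0,0,1,0,0,0,8.54],[0,0,2.8,0,0,0,8.54],[0,0,4.8,0,0,0,8.54],[0,0,6.8,0,0,0,8.54],[0,0,8.6,0,0,0,8.54],[0,0,10,0,0,0,8.54],[0,0,10.8,0,0,0,8.54],[0,0,11,0,0,0,8.54]]]}}

```text
t: 14.72
tcp_pos: [0.5762, -0.1089, 0.0612]
orientation: [-0.498, -3.098, -0.001]
ft_force: [-0.6, -0.3, -0.6]
grip_width: 0.998
gripper_force: 0.0
```

Request:
{"method": "carry_out", "body": {"deltas": [[[0,0,0,0,0,0,7.5],[0,0,0,0,0,0,6.8],[0,0,0,0,0,0,6.4],[0,0,0,0,0,0,6.2],[0,0,0,0,0,0,6.0],[0,0,0,0,0,0,5],[0,0,0,0,0,0,4],[0,0,0,0,0,0,4]]]}}

```text
t: 15.38
tcp_pos: [0.5781, -0.1117, 0.0649]
orientation: [0.502, 3.099, -0.001]
ft_force: [-2.7, -2.6, 7.3]
grip_width: 0.697
gripper_force: 63.0
```

Request:
{"method": "carry_out", "body": {"deltas": [[[0,0,-0.5,0,0,0,4],[0,0,-1.7,0,0,0,4],[0,0,-3.4,0,0,0,4],[0,0,-5.4,0,0,0,4],[0,0,-7.4,0,0,0,4],[0,0,-9,0,0,0,4],[0,0,-9.8,0,0,0,4],[0,0,-10,0,0,0,4]]]}}

```text
t: 16.05
tcp_pos: [0.5784, -0.1105, 0.1652]
orientation: [0.501, 3.099, 0.0]
ft_force: [-0.7, 0.6, -5.4]
grip_width: 0.693
gripper_force: 66.5
```

Request:
{"method": "carry_out", "body": {"deltas": [[[0,0,0,0,0,0,4],[0,0,0,0,0,0,4],[0,0,0,0,0,0,4],[0,0,0,0,0,0,4],[0,0,0,0,0,0,4],[0,0,0,0,0,0,4],[0,0,0,0,0,0,4],[0,0,0,0,0,0,4]]]}}

```text
t: 16.72
tcp_pos: [0.5775, -0.1107, 0.1631]
orientation: [-0.502, -3.101, -0.0]
ft_force: [0.7, 0.7, -6.0]
grip_width: 0.697
gripper_force: 66.4
```

```bash
python3 -c "
from h import *
F=[]
for i in range(12): F.append(manip.get_state()['ft_force'][2]); imaging.read_camera('top')
print(np.mean(F),np.std(F));rel()"
```

```text
-6.2784426924592 0.4286235937156537
tcp [ 0.5775 -0.1107  0.1633] F [-0.16 -0.13 -6.24] t 17.3167 rpy [0.502 3.101 0.   ]
```

Right tin: about 6.3 N, clearly the heaviest. Raising it another 10 cm.

Request:
{"method": "carry_out", "body": {"deltas": [[[0,0,-0.5,0,0,0,4],[0,0,-1.7,0,0,0,4],[0,0,-3.4,0,0,0,4],[0,0,-5.4,0,0,0,4],[0,0,-7.4,0,0,0,4],[0,0,-9,0,0,0,4],[0,0,-9.8,0,0,0,4],[0,0,-10,0,0,0,4]]]}}

```text
t: 17.98
tcp_pos: [0.5788, -0.1109, 0.2662]
orientation: [0.501, 3.097, -0.0]
ft_force: [0.9, -0.0, -6.0]
grip_width: 0.698
gripper_force: 66.5
```

Request:
{"method": "carry_out", "body": {"deltas": [[[0,0,0,0,0,0,4],[0,0,0,0,0,0,4],[0,0,0,0,0,0,4],[0,0,0,0,0,0,4],[0,0,0,0,0,0,4],[0,0,0,0,0,0,4],[0,0,0,0,0,0,4],[0,0,0,0,0,0,4]]]}}

```text
t: 18.65
tcp_pos: [0.5775, -0.1107, 0.2631]
orientation: [-0.502, -3.101, -0.0]
ft_force: [-0.2, 0.1, -6.8]
grip_width: 0.698
gripper_force: 66.4
```

```bash
python3 -c "
from h import *
import cv2
rel();p,d=imaging.read_camera('scene');cv2.imwrite('pics/end.png',p[:,:,::-1]);rel()"
```

```text
tcp [ 0.5775 -0.1107  0.2631] F [-0.17  0.13 -6.76] t 18.65 rpy [-0.502 -3.101 -0.   ]
tcp [ 0.5775 -0.1107  0.2632] F [-0.27  0.25 -5.68] t 18.7 rpy [-0.502 -3.101 -0.   ]
```

View pics/end.png

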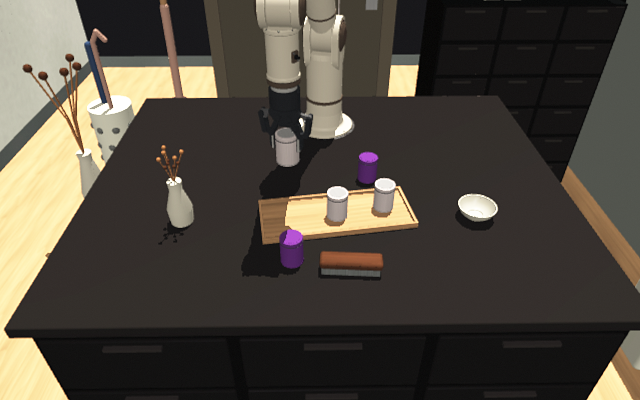

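The right tin is held upright at (287,147). The other two stand on the tray at (337,204) and (384,195), and the bystanders have not moved.

```bash
python3 -c "
from workcell import ticket
print(ticket.hand_in())"
```

```text
the job is handed in; nothing more can be done
None
```

I lifted the three tins in order and handed the job in with the right tin, the heaviest (about 0.64 kg against about 0.31 kg each for the others), held upright about 20 cm above the tray and the other two back in place; the hand-in gave no verdict.

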